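# Fetch the column from behind the buffer bottles

## Task

Clear the three amber buffer bottles off the round steel plate and stand them all on the black rubber mat; once all three are parked there, fetch the red-capped column cartridge from the middle of the plate and stand it upright in the square black collar on top of the white dock. Only then put every bottle back, upright and centred on the pad of its own cap colour (blue, yellow, green). Keep bottles and cartridge upright all the time, and do not push the green glass flask away or knock it over.

Things in the scene. Friction and masses are not known exactly. Their poses are not given: they have to be found in the camera images.
- bottle_blue_mid (a point): Amber glass bottle with a blue screw cap: 110 mm tall in all, round body 56 mm across up to 60 mm above its underside, then a shoulder narrowing to a 30 mm neck; the cap is 38 mm across and covers the top 28 mm. About 0.16 kg. The point is on its axis half-way up (55 mm above its underside, 41 mm below the middle of the cap); z is its axis, pointing up. It starts upright on the blue pad.
- bottle_yellow_mid (a point): Amber glass bottle with a yellow screw cap: 110 mm tall in all, round body 56 mm across up to 60 mm above its underside, then a shoulder narrowing to a 30 mm neck; the cap is 38 mm across and covers the top 28 mm. About 0.16 kg. The point is on its axis half-way up (55 mm above its underside, 41 mm below the middle of the cap); z is its axis, pointing up. It starts upright on the yellow pad.
- bottle_green_mid (a point): Amber glass bottle with a green screw cap: 110 mm tall in all, round body 56 mm across up to 60 mm above its underside, then a shoulder narrowing to a 30 mm neck; the cap is 38 mm across and covers the top 28 mm. About 0.16 kg. The point is on its axis half-way up (55 mm above its underside, 41 mm below the middle of the cap); z is its axis, pointing up. It starts upright on the green pad.
- column_mid (a point): Column cartridge: upright plain cylinder 30 mm across and 55 mm tall, black foot, white barrel, red cap on top; about 60 g. The point is on its axis half-way up (27.5 mm above its underside); z is its axis. It starts standing on the round steel plate (top face 6 mm above the table, 228 mm across), in the middle between the three taller bottles, whose axes are about 62 mm from it.
- pad_blue: Fixed blue disc, 76 mm across and 3 mm thick, on the round steel plate; the blue-capped bottle's place. Origin at the centre of its underside (its top, on which the bottle stands, is 3 mm higher, 9 mm above the table); z up.
- pad_yellow: Fixed yellow disc, 76 mm across and 3 mm thick, on the round steel plate; the yellow-capped bottle's place. Origin at the centre of its underside (its top, on which the bottle stands, is 3 mm higher, 9 mm above the table); z up.
- pad_green: Fixed green disc, 76 mm across and 3 mm thick, on the round steel plate; the green-capped bottle's place. Origin at the centre of its underside (its top, on which the bottle stands, is 3 mm higher, 9 mm above the table); z up.
- mat: Fixed black rubber mat on the table, 290 mm (its x) by 100 mm (its y) and 3 mm thick, empty at the start: the side area, with room for three bottles in a row along its x, 90 mm apart. Origin at the centre of its underside; z up.
- dock_seat (a point): White dock, a fixed box 130 mm (x) by 120 mm (y) and 50 mm high, whose flat top carries a square black collar: 50 mm wide inside, walls 10 mm thick and 10 mm high. The point is the centre of the floor inside the collar, level with the box's top (50 mm above the table); z up, x and y along the box.
- flask_mid (a point): Green glass conical flask, 64 mm across at the foot, 82 mm tall, standing loose on the table about 130 mm from the dock's collar; to be left alone. The point is on its axis half-way up (41 mm above its underside).

How it is judged:
By the outcome, as a careful person would: the job done as asked, in the order asked, and still so for the second after the job is handed in, with the robot touching nothing.
It also fails if it takes over 147 s, if anything falls off the work surface, if the arm or the gripper's body presses on something with over 40 N, if the wrist force passes 120 N, or if a joint passes its speed limit or range.

## Robot

A 6-joint arm with a two-finger parallel gripper is mounted at the origin on the work surface. World frame = base frame: x ahead of the robot, y to its left, z up, the work surface at z = 0. Lengths are in m, angles in rad, forces in N, time in s.
With the tool pointing down it reaches from about 0.275 to 0.85 m from the base axis. Payload 5.2 kg.
Tool frame: the origin (TCP) lies between the finger pads; the fingertips stand 19 mm ahead of it and the grasp point (between the pads) is the TCP; z points along the fingers, y is the line along which they close (so a half turn about z gives the same grasp; the last joint's range is limited). The gripper opens to 85 mm and grips with 20 to 120 N. Pads are 22 mm wide; open, the fingers measure 114 mm over their backs; the gripper's body (76 mm by 85 mm) begins 54 mm behind the grasp point. The pads swing forward as they close: fully open they stand 13 mm farther back than shut.
Start: joints at [-1.435, 0.259, 1.535, -0, 1.348, -0.203], TCP at [0.183, -0.519, 0.25] pointing down, gripper open.
Joint ranges: [-3.14, 3.14], [-0.91, 2.08], [0.19, 2.58], [-1.22, 4.36], [0.22, 2.71], [-3.12, 3.12]. Speed limits (rad/s): [2.57, 2.57, 3.14, 3.14, 3.14, 3.14].

## Interface

Orientations are given as a unit quaternion [x, y, z, w].
In Python, from cell import * gives the robot as it stands. The module is installed in compiled form; this text tells all that it offers.
- The arm moves only by the tool send_rows, never from a script. Its argument "increments" is a list of rows, each a list of 3 entries, a list of its own where there are three numbers: the closure, from 0 (fully open) to 1 (shut), then the shift along the tool's x, y, z in m, then the turn about the tool's z in degrees. A call has 1 to 8 rows; each row shifts and turns the commanded pose from where the row before left it, along the tool's axes as they then stand; what a row does not reach is not made up. A row lasts 1/8 s, in which the tool goes at most 62.5 mm and 10.7 degrees, less where a joint would pass 70% of its speed; a pose out of reach is approached as far as the arm can. A call with a gripper value outside its range is refused whole. The fingers move at their own pace and stop on an object; "force" is the grip in N (left out, the last holds). Time passes only in rows, so rows that do not move let the fingers close. It gives the time, the measured TCP pose, the force, the opening and the grip force at its end, in the units of the state.
- observe(): the state, without advancing time (a new reading comes with each control period).
- capture(name): name is "scene" or "top"; returns a dict with "image" (384x512x3 uint8, blue, green, red), "fx", "fy", "cx", "cy" (pixels), "extrinsics" (4x4, takes a point from camera to world coordinates). Camera axes: x right, y up, looking along -z (the intrinsics and any distortion apply to the point x, -y, -z); pixel columns grow to the right and rows downward; lengths in m; the calibration is good to about 2 mm. A picture is of the moment at which its call begins. There is no depth.
- close_job(): hands the job in; it is judged then, once.
Trained networks look in the newest picture that a camera, given by its name, has taken for a name from the list of things; names that differ only in an ending like _2 or _b are one class to them, and where a whole thing is asked for, a point or a joint stands for the part that bears it (a point fixed in the world has none). Each returns a list of dicts, best first, with "conf" (0 to 1); they miss things now and then, are a little off and sometimes report something else, mostly with a low value. They report only what shows in the picture. A call takes as long as a camera call.
- search_frame(camera, query): "box" ([left, top, right, bottom] in pixels, round what is visible of it).
The state is a dict: "clock": time; "joint_pos": joint angles; "joint_vel": joint speeds; "effort": joint torques, N m; "tcp_pos": TCP position; "tcp_rot": TCP orientation; "ft_force": force on the tool from outside, world axes, zero at the start; "moment": the same for the moment, N m; "opening": opening from 0.0 (shut) to 1.0 (fully open); "grip_force": force on a finger pad.
Only numpy, scipy, OpenCV 4.12 (cv2) and the standard library are available. Lean on these libraries where they do the work, as an engineer would, in place of code of your own. Each camera call takes 0.05 s, during which the arm holds its last target. There are 200 camera calls.

## Working session

There is one attempt and no reset: what is moved stays moved. The work goes in short steps, Python scripts to look and compute and a tool call to move; the robot and the scene stay as the last step left them, time stands still between calls to the robot, and variables do not carry over. Pictures are saved under pics/ and viewed, at most 14 in all, crops included, and the job is handed in when it is done.

Besides the shell and the picture viewer there is one more tool, called after "Call:" by a JSON object that holds its "name" and its "arguments", one argument or row to a line. send_rows: Moves the arm, as the interface text tells. Its arguments: {"type":"object","properties":{"increments":{"type":"array","items":{"type":"array"}},"force":{"type":"number"}},"required":["increments"]}

```bash
mkdir -p pics
python3 - <<'E'
from cell import *
import cv2
s=observe()
for k in s: print(k,s[k])
for n in("scene","top"):
    c=capture(n); cv2.imwrite(f"pics/{n}0.png",c["image"]); print(n,c["fx"],c["fy"],c["cx"],c["cy"],[k for k in c]); print(c["extrinsics"])
    for q in ["bottle_blue_mid","bottle_yellow_mid","bottle_green_mid","column_mid","pad_blue","pad_yellow","pad_green","mat","dock_seat","flask_mid"]:
        print(q,[( [round(float(v),1) for v in d["box"]],round(d["conf"],2)) for d in search_frame(n,q)[:3]])
E
```

```text
clock 0.0
joint_pos [-1.43480996e+00  2.59333339e-01  1.53611156e+00  2.22906335e-06
  1.34801186e+00 -2.02784050e-01]
joint_vel [ 1.33723680e-03  5.82435966e-05  5.62544746e-04 -6.21260447e-04
 -1.04378231e-05  3.00091875e-03]
effort [ 1.88882927e-04 -4.46027255e+01 -2.90576470e+01 -2.39421861e-04
  1.16538550e-02 -1.46553003e-05]
tcp_pos [ 0.18274067 -0.51821285  0.24946845]
tcp_rot [ 9.85688206e-01  1.68576072e-01  3.22098367e-05 -9.31496400e-04]
ft_force [-0.48055403  0.45259902  0.62473103]
moment [0.0060079  0.03693129 0.00885529]
grip_force 0.0
opening 0.9981741781594838
scene 483.41376761857464 483.41376761857464 254.09273115351564 188.55312080281013 ['image', 'fx', 'fy', 'cx', 'cy', 'extrinsics']
[[ 0.03179194 -0.67385385  0.73818037  1.36835816]
 [ 0.99945845  0.01515951 -0.02920618 -0.05506879]
 [ 0.00849024  0.73870913  0.67397088  0.81572542]
 [ 0.          0.          0.          1.        ]]
bottle_blue_mid [([245.7, 166.4, 269.8, 207.9], 0.61), ([127.6, 214.5, 160.7, 253.4], 0.29)]
bottle_yellow_mid [([274.5, 185.8, 302.8, 239.8], 0.6)]
bottle_green_mid []
column_mid 
[... 541 characters left out ...]
502  0.98753022  0.97752169]
 [ 0.          0.          0.          1.        ]]
bottle_blue_mid [([252.7, 190.6, 279.1, 223.2], 0.95)]
bottle_yellow_mid [([225.0, 150.6, 252.0, 182.8], 0.78)]
bottle_green_mid [([274.6, 147.4, 300.4, 175.1], 0.69)]
column_mid [([261.2, 172.5, 271.9, 188.0], 0.48)]
pad_blue [([251.3, 192.9, 283.6, 221.6], 0.55)]
pad_yellow [([223.4, 168.0, 256.8, 189.7], 0.57)]
pad_green [([266.4, 151.5, 300.8, 181.9], 0.62)]
mat [([119.2, 157.7, 175.5, 290.3], 0.68), ([276.9, 144.1, 301.8, 173.0], 0.37)]
dock_seat [([349.0, 182.8, 406.3, 246.7], 0.66), ([265.9, 150.0, 300.2, 182.4], 0.22), ([121.0, 162.9, 176.0, 290.9], 0.22)]
flask_mid [([358.8, 145.0, 390.4, 174.2], 0.74)]
```

Run:
```python
import cv2
a=cv2.imread("pics/top0.png")[125:310,100:420]; b=cv2.imread("pics/scene0.png")[140:265,100:410]
cv2.imwrite("pics/t1.png",cv2.resize(a,None,fx=2.5,fy=2.5,interpolation=cv2.INTER_CUBIC)); cv2.imwrite("pics/s1.png",cv2.resize(b,None,fx=2.5,fy=2.5,interpolation=cv2.INTER_CUBIC))
```

```text
(no output)
```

View pics/t1.png

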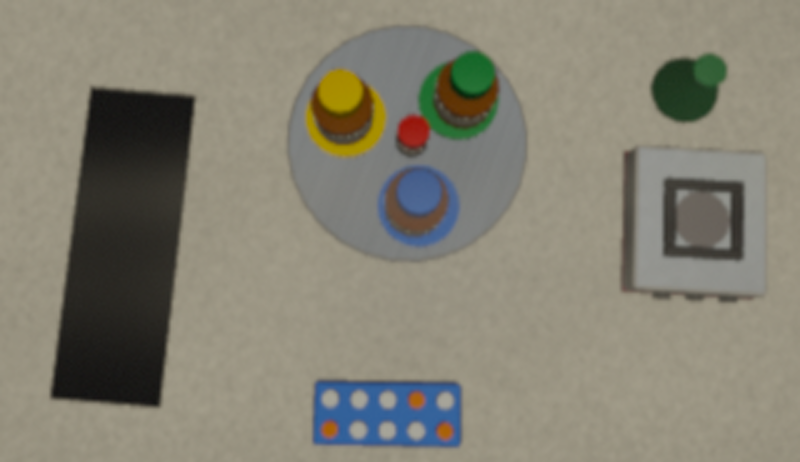

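View pics/s1.png

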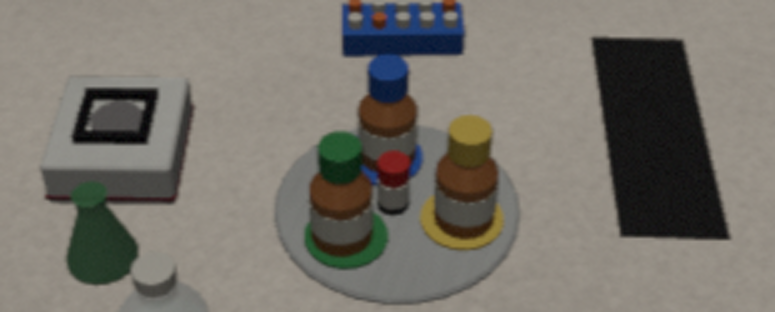

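The top view shows the caps at crop pixels blue (419,190), yellow (341,91), green (473,73), the red column at (413,131), the mat at left and the collar at (703,219). The scene view adds a white bottle near the flask at (150,290) and a rack on the near side. I'll segment these and turn the pixels into positions.

```bash
cat > h.py <<'E'
import cv2,numpy as np
from cell import *
def ray(c,u,v,z):
    E=np.array(c["extrinsics"]); d=E[:3,:3]@[(u-c["cx"])/c["fx"],-(v-c["cy"])/c["fy"],-1]; o=E[:3,3]
    return (o+d*(z-o[2])/d[2])[:2]
def proj(c,p):
    E=np.array(c["extrinsics"]); q=E[:3,:3].T@(np.array(p)-E[:3,3]); return c["cx"]+c["fx"]*q[0]/-q[2], c["cy"]-c["fy"]*q[1]/-q[2]
H={"blue":(100,125),"yellow":(20,32),"green":(50,80),"red":(-6,6)}
def mask(im,col,smin=130,vmin=60):
    h=cv2.cvtColor(cv2.GaussianBlur(im,(3,3),0),cv2.COLOR_BGR2HSV).astype(int); a,b=H[col]
    hh=h[...,0]; hh=np.where((hh>150)&(a<0),hh-180,hh)
    return ((hh>=a)&(hh<=b)&(h[...,1]>=smin)&(h[...,2]>=vmin)).astype(np.uint8)
def comps(m,amin=15):
    n,l,s,c=cv2.connectedComponentsWithStats(m); return [(s[i].tolist(),c[i],l==i) for i in range(1,n) if s[i][4]>=amin]
def fitcap(c,xy,r,z0,z1,col,smin=100,win=25):
    pass
E
python3 - <<'E'
from h import *
np.set_printoptions(precision=4,suppress=True)
c=capture("top"); im=c["image"]
crop=(100,125)
g=lambda u,v,z: ray(c,100+(u-.75)/2.5,125+(v-.75)/2.5,z)   # from the viewed crop
for n,u,v,z in [("blue",419,190,.119),("yellow",341,91,.119),("green",473,73,.119),("red",413,131,.061),("plate",408,143,.006),("collar",703,219,.06),("flasktop",710,70,.082),("flaskfoot",685,89,0.0),("m1",92,88,.003),("m2",194,96,.003),("m3",160,405,.003),("m4",52,397,.003),("d1",634,146,.05),("d2",766,152,.05),("d4",632,290,.05),("d3",764,296,.05),("padb",418,206,.009),("pady",346,117,.009),("padg",460,97,.009)]:
    print(n,g(u,v,z))
for col in("blue","yellow","green","red"):
    for s,ct,_ in comps(mask(im,col)): print(col,s,ct.round(1),ray(c,*ct,.119))
cs=capture("scene"); 
print("white",ray(cs,100+150/2.5,140+265/2.5,.1))
for n,p in [("blue",(.38,0,.119))]: print(proj(cs,p))
E
```

```text
blue [ 0.5319 -0.0206]
yellow [0.6139 0.0457]
green [ 0.6318 -0.0646]
red [ 0.5925 -0.017 ]
plate [ 0.5917 -0.0144]
collar [ 0.5193 -0.2734]
flasktop [ 0.6485 -0.2764]
flaskfoot [ 0.6508 -0.2786]
m1 [0.6388 0.2848]
m2 [0.6332 0.1884]
m3 [0.3475 0.2056]
m4 [0.3529 0.303 ]
d1 [ 0.5851 -0.2161]
d2 [ 0.5821 -0.3352]
d4 [ 0.4564 -0.212 ]
d3 [ 0.4533 -0.3285]
padb [ 0.532  -0.0244]
pady [0.6147 0.0443]
padg [ 0.6362 -0.0626]
blue [453, 67, 9, 9, 53] [456.9  70.7] [ 0.8262 -0.4302]
blue [499, 68, 9, 9, 55] [503.   71.7] [ 0.8264 -0.5316]
blue [226, 278, 57, 25, 675] [253.5 289.3] [0.3533 0.0045]
yellow [467, 66, 11, 11, 85] [471.8  71.3] [ 0.8255 -0.463 ]
yellow [275, 151, 6, 8, 16] [277.6 154.1] [ 0.6309 -0.0409]
yellow [227, 153, 19, 19, 293] [236.  161.9] [0.6122 0.0459]
yellow [222, 160, 32, 28, 301] [239.5 177.1] [0.5801 0.0378]
green [281, 146, 16, 17, 220] [288.5 154.3] [ 0.631  -0.0638]
green [268, 153, 28, 27, 161] [276.  169.3] [ 0.5982 -0.0378]
red [259, 171, 13, 13, 129] [264.8 177.3] [ 0.5807 -0.0147]
white [ 0.7456 -0.2118]
(np.float64(261.2192423422616), np.float64(127.29288313475263))
```

Call:
{"name": "send_rows", "arguments": {
  "increments": [
    [0,[0,0,0],9.7],
    [0,[0,0,0],9.7],
    [0,[0.031,-0.04,0],0],
    [0,[0.031,-0.04,0],0],
    [0,[0.031,-0.04,0],0],
    [0,[0.031,-0.04,0],0],
    [0,[0.031,-0.04,0],0],
    [0,[0.031,-0.04,0],0]
  ],
  "force": 40
}}

```text
clock: 2.2
tcp_pos: [0.3696, -0.2774, 0.2506]
tcp_rot: [1.0, -0.0, 0.0, 0.0]
ft_force: [0.1, -0.7, 0.9]
opening: 1.0
grip_force: 0.0
```

Call:
{"name": "send_rows", "arguments": {
  "increments": [
    [0,[0.031,-0.04,0],0],
    [0,[0.031,-0.04,0],0],
    [0,[0.031,-0.04,0],0],
    [0,[0.031,-0.04,0],0],
    [0,[0.031,-0.04,0],0],
    [0,[0.031,-0.04,0],0],
    [0,[0.031,-0.04,0],0],
    [0,[0,0,0],0]
  ]
}}

```text
clock: 3.2
tcp_pos: [0.5871, 0.0042, 0.2498]
tcp_rot: [1.0, 0.002, 0.0, -0.0]
ft_force: [-0.4, -0.1, 0.6]
opening: 1.001
grip_force: 0.0
```

Call:
{"name": "send_rows", "arguments": {
  "increments": [
    [0,[0.026,-0.042,0],0],
    [0,[0,0,0.03],0],
    [0,[0,0,0.04],0],
    [0,[0,0,0.04],0],
    [0,[0,0,0.034],0],
    [1,[0,0,0],0],
    [1,[0,0,0],0],
    [1,[0,0,0],0]
  ],
  "force": 40
}}

```text
clock: 4.2
tcp_pos: [0.6131, 0.0431, 0.1086]
tcp_rot: [1.0, -0.0, 0.002, 0.0]
ft_force: [-1.2, 0.1, 1.0]
opening: 0.431
grip_force: 39.9
```

Call:
{"name": "send_rows", "arguments": {
  "increments": [
    [1,[0,0,0],0],
    [1,[0,0,0],0],
    [1,[0,0,0],0]
  ]
}}

```text
clock: 4.58
tcp_pos: [0.613, 0.0432, 0.1085]
tcp_rot: [1.0, 0.0, 0.002, 0.0]
ft_force: [-0.7, -0.3, 6.2]
opening: 0.438
grip_force: 40.3
```

Call:
{"name": "send_rows", "arguments": {
  "increments": [
    [1,[0,0,-0.02],0],
    [1,[0,0,-0.03],0],
    [1,[0,0,-0.02],0],
    [1,[-0.005,-0.03,0],0],
    [1,[-0.005,-0.04,0],0],
    [1,[-0.01,-0.04,0],0],
    [1,[-0.005,-0.04,0],0],
    [1,[-0.005,-0.03,0],0]
  ]
}}

```text
clock: 5.58
tcp_pos: [0.5811, 0.2251, 0.1767]
tcp_rot: [1.0, 0.001, 0.0, -0.0]
ft_force: [-0.1, -0.9, -1.4]
opening: 0.433
grip_force: 40.4
```

Call:
{"name": "send_rows", "arguments": {
  "increments": [
    [1,[0,-0.017,0],0],
    [1,[0,0,0.02],0],
    [1,[0,0,0.03],0],
    [1,[0,0,0.02],0],
    [1,[0,0,0],0]
  ]
}}

```text
clock: 6.2
tcp_pos: [0.581, 0.2396, 0.1049]
tcp_rot: [1.0, -0.0, -0.002, 0.0]
ft_force: [-0.7, -0.3, -0.8]
opening: 0.433
grip_force: 40.6
```

Call:
{"name": "send_rows", "arguments": {
  "increments": [
    [1,[0,0,0.002],0],
    [1,[0,0,0.001],0],
    [1,[0,0,0],0]
  ]
}}

```text
clock: 6.58
tcp_pos: [0.582, 0.2403, 0.104]
tcp_rot: [1.0, 0.0, 0.001, -0.0]
ft_force: [-0.3, 0.3, -0.6]
opening: 0.433
grip_force: 40.6
```

Call:
{"name": "send_rows", "arguments": {
  "increments": [
    [1,[0,0,0.001],0],
    [1,[0,0,0],0]
  ]
}}

```text
clock: 6.82
tcp_pos: [0.5818, 0.2404, 0.1026]
tcp_rot: [1.0, 0.0, 0.0, -0.0]
ft_force: [0.0, 0.4, 0.8]
opening: 0.433
grip_force: 40.7
```

Call:
{"name": "send_rows", "arguments": {
  "increments": [
    [1,[0,0,0.001],0],
    [1,[0,0,0],0]
  ]
}}

```text
clock: 7.08
tcp_pos: [0.5822, 0.2405, 0.1025]
tcp_rot: [1.0, 0.0, 0.001, -0.0]
ft_force: [-0.8, -0.3, 6.1]
opening: 0.435
grip_force: 41.1
```

Call:
{"name": "send_rows", "arguments": {
  "increments": [
    [0.3,[0,0,0],0],
    [0,[0,0,0],0],
    [0,[0,0,0],0],
    [0,[0,0,-0.02],0],
    [0,[0,0,-0.04],0],
    [0,[0,0,-0.05],0],
    [0,[0.006,0.04,-0.035],0],
    [0,[0.008,0.05,0],0]
  ]
}}

```text
clock: 8.07
tcp_pos: [0.5974, 0.1506, 0.2503]
tcp_rot: [1.0, 0.001, 0.004, -0.0]
ft_force: [1.3, 0.6, -0.2]
opening: 1.002
grip_force: 0.0
```

Call:
{"name": "send_rows", "arguments": {
  "increments": [
    [0,[0.008,0.05,0],0],
    [0,[0.008,0.05,0],0],
    [0,[0.008,0.05,0],0],
    [0,[0.007,0.04,0],0],
    [0,[0.004,0.0245,0],0],
    [0,[0,0,0.04],0],
    [0,[0,0,0.05],0],
    [0,[0,0,0],0]
  ]
}}

```text
clock: 9.07
tcp_pos: [0.6277, -0.0628, 0.1521]
tcp_rot: [1.0, 0.0, -0.005, -0.001]
ft_force: [-0.5, -0.8, 0.6]
opening: 1.001
grip_force: 0.0
```

Run:
```python
from h import *
print(observe()["tcp_pos"],observe()["tcp_rot"])
c=capture("top"); cv2.imwrite("pics/t2.png",cv2.resize(c["image"][125:310,100:420],None,fx=2.5,fy=2.5))
print(search_frame("top","bottle_yellow_mid"),observe()["tcp_pos"])
```

```text
[ 0.62769121 -0.06282663  0.15206493] [ 9.99987850e-01  2.78169434e-04 -4.69068348e-03 -1.49008353e-03]
[{'box': [131.9, 165.8, 164.5, 195.7], 'conf': 0.61}, {'box': [265.8, 152.1, 303.3, 178.3], 'conf': 0.51}] [ 0.6312165  -0.063758    0.15727462]
```

View pics/t2.png

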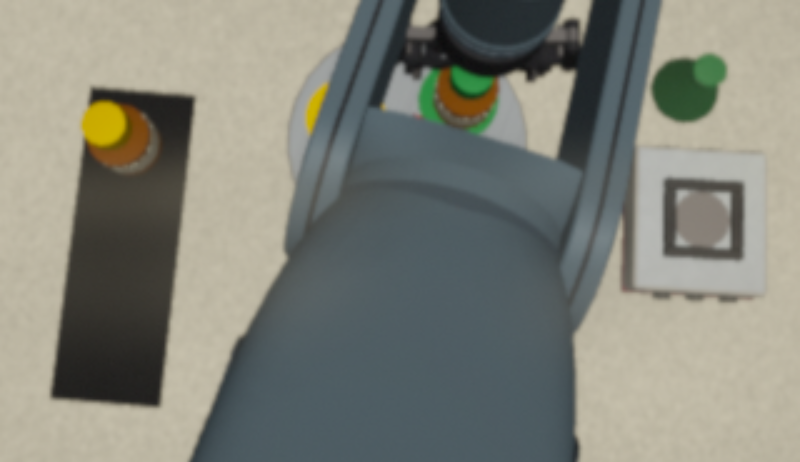

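The picture shows yellow standing upright on the mat, foot at about (140,150). The gripper is over green at (470,75).

Call:
{"name": "send_rows", "arguments": {
  "increments": [
    [0,[0,0,0.03],0],
    [0,[0,0,0.0215],0],
    [1,[0,0,0],0],
    [1,[0,0,0],0],
    [1,[0,0,0],0],
    [1,[0,0,0],0],
    [1,[0,0,-0.02],0],
    [1,[0,0,-0.03],0]
  ]
}}

```text
clock: 10.18
tcp_pos: [0.6299, -0.0639, 0.1546]
tcp_rot: [1.0, 0.0, -0.001, -0.0]
ft_force: [0.2, -0.2, -0.9]
opening: 0.436
grip_force: 40.3
```

Call:
{"name": "send_rows", "arguments": {
  "increments": [
    [1,[0,0,-0.03],0],
    [1,[-0.008,-0.0195,-0.02],0],
    [1,[-0.016,-0.035,0],0],
    [1,[-0.018,-0.04,0],0],
    [1,[-0.018,-0.04,0],0],
    [1,[-0.018,-0.04,0],0],
    [1,[-0.018,-0.04,0],0],
    [1,[-0.018,-0.04,0],0]
  ]
}}

```text
clock: 11.18
tcp_pos: [0.5146, 0.1925, 0.2048]
tcp_rot: [1.0, 0.0, -0.0, -0.0]
ft_force: [-0.3, 0.0, -0.9]
opening: 0.436
grip_force: 40.5
```

Call:
{"name": "send_rows", "arguments": {
  "increments": [
    [1,[-0.016,-0.035,0],0],
    [1,[-0.008,-0.02,0.02],0],
    [1,[0,0,0.03],0],
    [1,[0,0,0.03],0],
    [1,[0,0,0.02],0],
    [1,[0,0,0.003],0],
    [1,[0,0,0.002],0],
    [1,[0,0,0],0]
  ]
}}

```text
clock: 12.18
tcp_pos: [0.4928, 0.2459, 0.101]
tcp_rot: [1.0, 0.0, 0.001, -0.0]
ft_force: [0.3, -0.4, -1.3]
opening: 0.432
grip_force: 40.4
```

Call:
{"name": "send_rows", "arguments": {
  "increments": [
    [1,[0,0,0.001],0],
    [1,[0,0,0],0]
  ]
}}

```text
clock: 12.42
tcp_pos: [0.4933, 0.2458, 0.1008]
tcp_rot: [1.0, 0.0, 0.001, -0.0]
ft_force: [-2.9, -1.1, 9.7]
opening: 0.428
grip_force: 41.5
```

Call:
{"name": "send_rows", "arguments": {
  "increments": [
    [0.3,[0,0,0],0],
    [0,[0,0,0],0],
    [0,[0,0,0],0],
    [0,[0,0,-0.02],0],
    [0,[0,0,-0.04],0],
    [0,[0,0,-0.05],0],
    [0,[0.005,0.035,-0.03],0],
    [0,[0.007,0.05,0],0]
  ]
}}

```text
clock: 13.42
tcp_pos: [0.5063, 0.1606, 0.2419]
tcp_rot: [1.0, 0.002, 0.003, -0.0]
ft_force: [1.4, -0.7, -1.5]
opening: 1.001
grip_force: 0.0
```

Call:
{"name": "send_rows", "arguments": {
  "increments": [
    [0,[0.007,0.05,0],0],
    [0,[0.007,0.05,0],0],
    [0,[0.007,0.05,0],0],
    [0,[0.006,0.0325,0],0],
    [0,[0,0,0.04],0],
    [0,[0,0,0.04],0],
    [0,[0,0,0],0],
    [0,[0,0,0],0]
  ]
}}

```text
clock: 14.42
tcp_pos: [0.5325, -0.0222, 0.16]
tcp_rot: [1.0, 0.0, 0.001, 0.0]
ft_force: [0.3, -0.5, 0.7]
opening: 1.002
grip_force: 0.0
```

Call:
{"name": "send_rows", "arguments": {
  "increments": [
    [0,[0,0,0.03],0],
    [0,[0,0,0.024],0],
    [1,[0,0,0],0],
    [1,[0,0,0],0],
    [1,[0,0,0],0],
    [1,[0,0,0],0],
    [1,[0,0,-0.02],0],
    [1,[0,0,-0.03],0]
  ]
}}

```text
clock: 15.42
tcp_pos: [0.5309, -0.022, 0.1549]
tcp_rot: [1.0, 0.0, -0.001, -0.0]
ft_force: [0.1, -0.5, -2.1]
opening: 0.434
grip_force: 40.4
```

Call:
{"name": "send_rows", "arguments": {
  "increments": [
    [1,[0,0,-0.03],0],
    [1,[-0.01,-0.018,-0.02],0],
    [1,[-0.0175,-0.035,0],0],
    [1,[-0.02,-0.04,0],0],
    [1,[-0.02,-0.04,0],0],
    [1,[-0.02,-0.04,0],0],
    [1,[-0.02,-0.04,0],0],
    [1,[-0.014,-0.035,0],0]
  ]
}}

```text
clock: 16.42
tcp_pos: [0.409, 0.2271, 0.2053]
tcp_rot: [1.0, 0.0, 0.0, -0.0]
ft_force: [0.7, 0.2, -2.3]
opening: 0.432
grip_force: 40.6
```

Call:
{"name": "send_rows", "arguments": {
  "increments": [
    [1,[-0.008,-0.025,0],0],
    [1,[0,0,0.02],0],
    [1,[0,0,0.03],0],
    [1,[0,0,0.03],0],
    [1,[0,0,0.02],0],
    [1,[0,0,0.003],0],
    [1,[0,0,0.002],0],
    [1,[0,0,0],0]
  ]
}}

```text
clock: 17.42
tcp_pos: [0.4031, 0.2511, 0.101]
tcp_rot: [1.0, 0.0, 0.001, -0.0]
ft_force: [0.9, 0.4, -2.6]
opening: 0.431
grip_force: 40.6
```

Call:
{"name": "send_rows", "arguments": {
  "increments": [
    [1,[0,0,0.001],0],
    [1,[0,0,0],0]
  ]
}}

```text
clock: 17.68
tcp_pos: [0.4034, 0.2513, 0.1008]
tcp_rot: [1.0, 0.0, 0.002, -0.001]
ft_force: [-2.2, -1.0, 9.2]
opening: 0.434
grip_force: 41.9
```

Call:
{"name": "send_rows", "arguments": {
  "increments": [
    [0.3,[0,0,0],0],
    [0,[0,0,0],0],
    [0,[0,0,0],0],
    [0,[0,0,-0.02],0],
    [0,[0,0,-0.04],0],
    [0,[0,0,-0.05],0],
    [0,[0,0,-0.035],0],
    [0,[0,0,0],0]
  ]
}}

```text
clock: 18.68
tcp_pos: [0.4038, 0.2514, 0.2468]
tcp_rot: [1.0, 0.0, 0.003, -0.001]
ft_force: [0.5, -0.8, -0.5]
opening: 0.999
grip_force: 0.0
```

Run:
```python
from h import *
np.set_printoptions(precision=4,suppress=True)
print(observe()["tcp_pos"])
c=capture("top"); cs=capture("scene")
cv2.imwrite("pics/t3.png",cv2.resize(c["image"][125:310,100:420],None,fx=2.5,fy=2.5))
cv2.imwrite("pics/s3.png",cv2.resize(cs["image"][140:265,100:410],None,fx=2.5,fy=2.5))
for n,cc in(("top",c),("scene",cs)):
  for col in("blue","yellow","green","red"):
    for s,ct,m in comps(mask(cc["image"],col,100),60):
        if col=="red": z=.055
        else: z=.009
        mm=m.astype(np.uint8); k,_=cv2.findContours(mm,0,1); k=max(k,key=len)
        e=cv2.fitEllipse(k) if len(k)>5 else ((0,0),0,0)
        print(n,col,s,ct.round(1),ray(cc,*ct,z),"ell",np.round(e[0],1),ray(cc,*e[0],z))
```

```text
[0.4038 0.2514 0.2468]
top blue [499, 68, 9, 9, 60] [503.1  71.7] [ 0.8792 -0.6018] ell [503.1  71.8] [ 0.8791 -0.6018]
top blue [252, 192, 31, 31, 754] [266.9 207. ] [ 0.5323 -0.0245] ell [266.9 207. ] [ 0.5323 -0.0246]
top blue [226, 278, 58, 25, 898] [254.4 289.6] [0.345  0.0012] ell [254.5 290. ] [0.3441 0.0008]
top yellow [466, 66, 12, 11, 102] [471.7  71.3] [ 0.8784 -0.5239] ell [471.7  71.2] [ 0.8786 -0.5239]
top yellow [222, 156, 33, 32, 831] [237.9 171.6] [0.6146 0.0448] ell [237.9 171.6] [0.6146 0.0448]
top yellow [132, 165, 21, 20, 331] [141.8 174.6] [0.6025 0.2687] ell [141.8 174.6] [0.6026 0.2687]
top green [369, 148, 20, 24, 188] [380.9 158.6] [ 0.6531 -0.2931] ell [379.  159.7] [ 0.6503 -0.2886]
top green [268, 150, 31, 30, 735] [283.  164.4] [ 0.6339 -0.061 ] ell [283.  164.5] [ 0.6339 -0.0609]
top green [129, 208, 18, 18, 265] [137.3 216.8] [0.5036 0.273 ] ell [137.3 216.8] [0.5036 0.273 ]
top red [259, 171, 13, 14, 142] [264.7 177.5] [ 0.5927 -0.0166] ell [264.7 177.5] [ 0.5927 -0.0167]
scene blue [357, 130, 14, 10, 114] [363.6 134.4] [0.2645 0.2972] ell [363.7 134.
[... 333 characters left out ...]
w [366, 177, 19, 20, 290] [374.9 186.5] [0.484  0.2814] ell [374.9 186.5] [0.4839 0.2815]
scene yellow [268, 215, 33, 25, 636] [284.3 227.1] [0.6167 0.0446] ell [284.3 227.1] [0.6167 0.0446]
scene yellow [3, 276, 13, 13, 124] [  8.7 282.1] [ 0.7554 -0.5276] ell [  8.7 282.1] [ 0.7553 -0.5276]
scene green [362, 153, 14, 10, 106] [368.6 157.3] [0.3679 0.2898] ell [368.6 157.3] [0.3678 0.2899]
scene green [130, 214, 11, 9, 71] [135.3 217.6] [ 0.5782 -0.2985] ell [135.2 217.6] [ 0.5784 -0.2985]
scene green [223, 223, 31, 24, 609] [238.  234.3] [ 0.636  -0.0609] ell [238.  234.3] [ 0.636  -0.0609]
scene red [252, 201, 11, 10, 94] [257.1 205.6] [ 0.5921 -0.0172] ell [257.1 205.6] [ 0.5921 -0.0172]
```

View pics/t3.png

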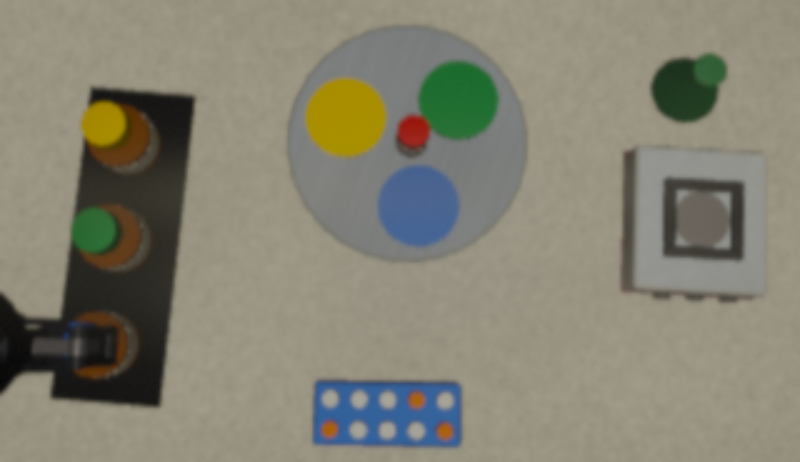

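View pics/s3.png

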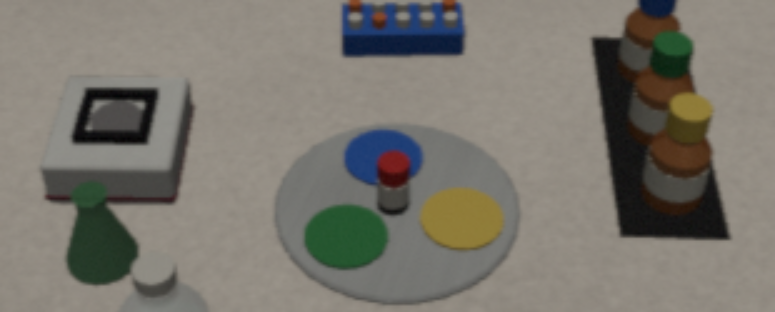

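All three bottles stand on the mat (crop feet near (140,150), (130,245), (115,350)). The pads are free, the column is still upright at (413,135), and the flask is untouched.

Call:
{"name": "send_rows", "arguments": {
  "increments": [
    [0,[0.018,0.027,0],0],
    [0,[0.03,0.042,0],0],
    [0,[0.035,0.05,0],0],
    [0,[0.035,0.05,0],0],
    [0,[0.035,0.05,0],0],
    [0,[0.02,0.028,0],0],
    [0,[0.015,0.02,0.02],0],
    [0,[0,0,0.04],0]
  ]
}}

```text
clock: 19.77
tcp_pos: [0.5916, -0.0183, 0.1823]
tcp_rot: [1.0, -0.001, 0.001, 0.0]
ft_force: [-0.3, -0.5, 0.0]
opening: 0.997
grip_force: 0.0
```

Call:
{"name": "send_rows", "arguments": {
  "increments": [
    [0,[0,0,0.04],0],
    [0,[0,0,0.04],0],
    [0,[0,0,0.03],0],
    [0,[0,0,0],0],
    [0,[0,0,0],0]
  ]
}}

```text
clock: 20.4
tcp_pos: [0.5903, -0.0161, 0.0739]
tcp_rot: [1.0, 0.0, -0.0, -0.0]
ft_force: [0.5, -0.3, -0.2]
opening: 1.001
grip_force: 0.0
```

Run:
```python
from h import *
np.set_printoptions(precision=4,suppress=True)
print(observe()["tcp_pos"])
c=capture("top");cs=capture("scene")
for n,cc in(("top",c),("scene",cs)):
  for col in("blue","yellow","green"):
    for s,ct,m in comps(mask(cc["image"],col,100),80):
        if n=="top" and ct[0]<170: print(n,col,s,ray(cc,*ct,.113))
        if n=="scene" and ct[0]>320: print(n,col,s,ray(cc,*ct,.103))
```

```text
[ 0.5903 -0.0161  0.0739]
top blue [123, 254, 19, 19, 298] [0.401  0.2514]
top yellow [132, 165, 21, 20, 332] [0.5822 0.2413]
top green [129, 208, 18, 18, 260] [0.4938 0.245 ]
scene blue [357, 130, 14, 15, 139] [0.3981 0.2553]
scene yellow [366, 177, 19, 20, 291] [0.5871 0.2422]
scene green [362, 153, 14, 10, 110] [0.4851 0.2495]
```

Call:
{"name": "send_rows", "arguments": {
  "increments": [
    [0,[0.001,0,0.02],0],
    [0,[0,0,0.008],0],
    [1,[0,0,0],0],
    [1,[0,0,0],0],
    [1,[0,0,0],0],
    [1,[0,0,0],0],
    [1,[0,0,0],0]
  ],
  "force": 35
}}

```text
clock: 21.38
tcp_pos: [0.5918, -0.0163, 0.0466]
tcp_rot: [1.0, 0.0, 0.001, 0.0]
ft_force: [0.1, 0.3, 5.4]
opening: 0.343
grip_force: 34.8
```

Call:
{"name": "send_rows", "arguments": {
  "increments": [
    [1,[0,0,-0.02],0],
    [1,[0,0,-0.03],0],
    [1,[0,0,-0.03],0],
    [1,[-0.006,0.02,-0.03],0],
    [1,[-0.01,0.035,0],0],
    [1,[-0.011,0.04,0],0],
    [1,[-0.011,0.04,0],0],
    [1,[-0.011,0.04,0],0]
  ]
}}

```text
clock: 22.38
tcp_pos: [0.5416, -0.1921, 0.1555]
tcp_rot: [1.0, 0.0, -0.0, -0.0]
ft_force: [1.1, -0.4, -0.6]
opening: 0.336
grip_force: 34.7
```

Call:
{"name": "send_rows", "arguments": {
  "increments": [
    [1,[-0.011,0.04,0],0],
    [1,[-0.01,0.03,0],0],
    [1,[-0.003,0.012,0],0],
    [1,[0,0,0.02],0],
    [1,[0,0,0.02],0],
    [1,[0,0,0.01],0],
    [1,[0,0,0],0],
    [1,[0,0,0],0]
  ]
}}

```text
clock: 23.38
tcp_pos: [0.5188, -0.2732, 0.1065]
tcp_rot: [1.0, 0.0, 0.0, 0.0]
ft_force: [0.2, 0.2, -0.1]
opening: 0.342
grip_force: 34.7
```

Run:
```python
from h import *
print(observe()["tcp_pos"])
c=capture("scene")
cv2.imwrite("pics/s4.png",cv2.resize(c["image"][120:265,80:230],None,fx=4,fy=4))
```

```text
[ 0.51882981 -0.27319451  0.10651943]
```

View pics/s4.png

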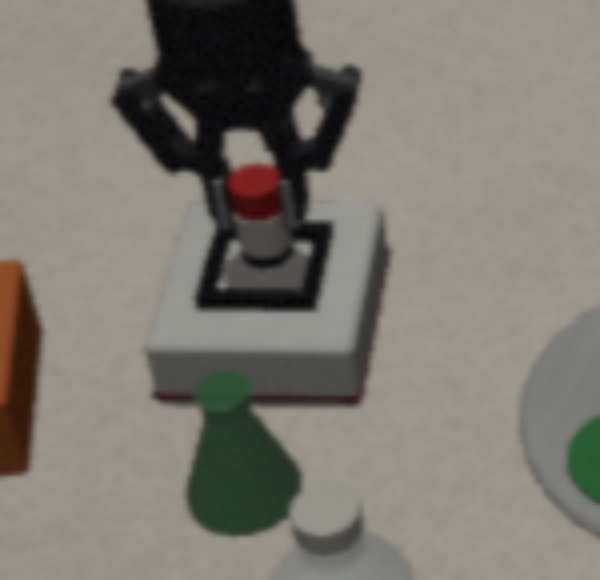

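The cartridge is upright and centred above the collar, its foot at about (265,255) in the crop. I'll lower it until it touches.

Call:
{"name": "send_rows", "arguments": {
  "increments": [
    [1,[0,0,0.01],0],
    [1,[0,0,0.005],0],
    [1,[0,0,0.001],0],
    [1,[0,0,0],0]
  ]
}}

```text
clock: 23.92
tcp_pos: [0.5181, -0.273, 0.0906]
tcp_rot: [1.0, 0.0, -0.0, -0.0]
ft_force: [-3.2, 2.4, 8.1]
opening: 0.34
grip_force: 35.6
```

Call:
{"name": "send_rows", "arguments": {
  "increments": [
    [1,[0,0,0.001],0],
    [1,[0,0,0],0]
  ]
}}

```text
clock: 24.18
tcp_pos: [0.5181, -0.273, 0.0906]
tcp_rot: [1.0, 0.0, 0.0, 0.0]
ft_force: [-4.5, 3.2, 15.1]
opening: 0.339
grip_force: 36.3
```

Call:
{"name": "send_rows", "arguments": {
  "increments": [
    [1,[0,0,-0.001],0],
    [0.5,[0,0,0],0],
    [0,[0,0,0],0],
    [0,[0,0,0],0],
    [0,[0,0,-0.03],0],
    [0,[0,0,-0.05],0],
    [0,[0,0,-0.05],0],
    [0,[0,0,-0.03],0]
  ]
}}

```text
clock: 25.18
tcp_pos: [0.5189, -0.2737, 0.2526]
tcp_rot: [1.0, 0.0, 0.001, 0.001]
ft_force: [-0.5, -0.1, 0.0]
opening: 1.0
grip_force: 0.0
```

Call:
{"name": "send_rows", "arguments": {
  "increments": [
    [0,[-0.008,-0.03,0],0],
    [0,[-0.014,-0.05,0],0],
    [0,[-0.014,-0.05,0],0],
    [0,[-0.014,-0.05,0],0],
    [0,[-0.014,-0.05,0],0],
    [0,[-0.014,-0.05,0],0],
    [0,[-0.014,-0.05,0],0],
    [0,[0,0,0],0]
  ]
}}

```text
clock: 26.18
tcp_pos: [0.4248, 0.0597, 0.2499]
tcp_rot: [1.0, 0.003, -0.0, -0.0]
ft_force: [0.1, 0.2, 0.8]
opening: 1.0
grip_force: 0.0
```

Run:
```python
from h import *
print(observe()["tcp_pos"])
a=capture("scene")["image"][120:265,80:230]; b=capture("top")["image"][120:265,320:430]
cv2.imwrite("pics/s5.png",cv2.resize(np.hstack([a,b]),None,fx=3,fy=3))
```

```text
[0.42481771 0.0596962  0.24986275]
```

View pics/s5.png

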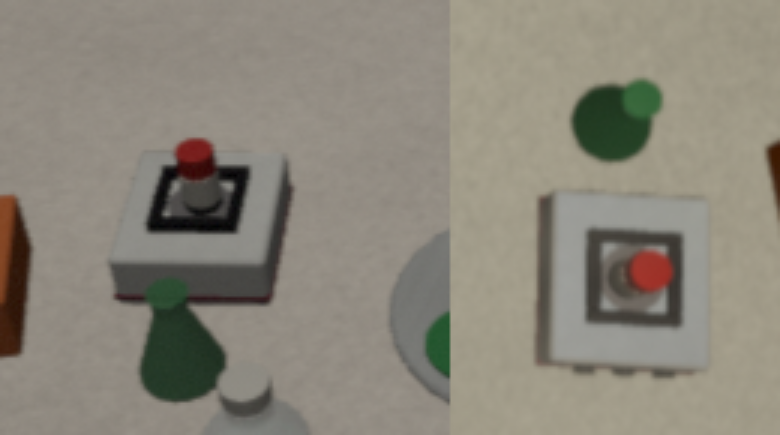

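The cartridge stands upright in the collar (cap at (195,160) in the scene view), and the flask has not moved. Next I'll return the bottles, starting with blue.

Call:
{"name": "send_rows", "arguments": {
  "increments": [
    [0,[-0.006,-0.045,0],0],
    [0,[-0.007,-0.055,0],0],
    [0,[-0.007,-0.055,0],0],
    [0,[-0.004,-0.038,0.02],0],
    [0,[0,0,0.04],0],
    [0,[0,0,0.04],0],
    [0,[0,0,0],0],
    [0,[0,0,0],0]
  ],
  "force": 40
}}

```text
clock: 27.28
tcp_pos: [0.4037, 0.2493, 0.1509]
tcp_rot: [1.0, -0.001, 0.001, -0.0]
ft_force: [0.1, 0.3, -0.1]
opening: 1.003
grip_force: 0.0
```

Call:
{"name": "send_rows", "arguments": {
  "increments": [
    [0,[-0.001,-0.0015,0.03],0],
    [0,[0,0,0.021],0],
    [1,[0,0,0],0],
    [1,[0,0,0],0],
    [1,[0,0,0],0],
    [1,[0,0,0],0],
    [1,[0,0,-0.02],0],
    [1,[0,0,-0.03],0]
  ]
}}

```text
clock: 28.28
tcp_pos: [0.4004, 0.251, 0.149]
tcp_rot: [1.0, 0.0, -0.001, 0.0]
ft_force: [0.1, -0.0, -1.6]
opening: 0.437
grip_force: 40.7
```

Call:
{"name": "send_rows", "arguments": {
  "increments": [
    [1,[0,0,-0.03],0],
    [1,[0.009,0.02,-0.03],0],
    [1,[0.016,0.035,0],0],
    [1,[0.019,0.04,0],0],
    [1,[0.019,0.04,0],0],
    [1,[0.019,0.04,0],0],
    [1,[0.019,0.04,0],0],
    [1,[0.016,0.035,0],0]
  ]
}}

```text
clock: 29.28
tcp_pos: [0.5187, -0.0002, 0.2092]
tcp_rot: [1.0, -0.0, 0.0, 0.0]
ft_force: [0.3, -0.3, -2.3]
opening: 0.433
grip_force: 40.8
```

Call:
{"name": "send_rows", "arguments": {
  "increments": [
    [1,[0.013,0.0255,0],0],
    [1,[0,0,0.02],0],
    [1,[0,0,0.03],0],
    [1,[0,0,0.03],0],
    [1,[0,0,0.02],0],
    [1,[0,0,0],0],
    [1,[0,0,0],0],
    [1,[0,0,0],0]
  ]
}}

```text
clock: 30.28
tcp_pos: [0.5318, -0.0243, 0.1098]
tcp_rot: [1.0, 0.0, 0.001, 0.0]
ft_force: [0.2, -1.1, -1.2]
opening: 0.429
grip_force: 41.8
```

Call:
{"name": "send_rows", "arguments": {
  "increments": [
    [1,[0,0,0.003],0],
    [1,[0,0,0],0],
    [1,[0,0,0],0]
  ]
}}

```text
clock: 30.65
tcp_pos: [0.5312, -0.0242, 0.1059]
tcp_rot: [1.0, 0.0, 0.0, 0.0]
ft_force: [0.4, 0.5, -2.3]
opening: 0.435
grip_force: 41.8
```

Call:
{"name": "send_rows", "arguments": {
  "increments": [
    [1,[0,0,0.001],0],
    [1,[0,0,0],0]
  ]
}}

```text
clock: 30.9
tcp_pos: [0.5315, -0.0242, 0.1058]
tcp_rot: [1.0, 0.0, 0.0, 0.0]
ft_force: [-0.8, 0.4, 6.5]
opening: 0.432
grip_force: 42.7
```

Call:
{"name": "send_rows", "arguments": {
  "increments": [
    [0.3,[0,0,0],0],
    [0,[0,0,0],0],
    [0,[0,0,0],0],
    [0,[0,0,-0.02],0],
    [0,[0,0,-0.04],0],
    [0,[0,0,-0.05],0],
    [0,[-0.005,-0.035,-0.03],0],
    [0,[-0.007,-0.05,0],0]
  ]
}}

```text
clock: 31.9
tcp_pos: [0.5211, 0.0606, 0.2479]
tcp_rot: [1.0, -0.001, 0.003, 0.0]
ft_force: [0.6, 0.4, 0.3]
opening: 1.001
grip_force: 0.0
```

Call:
{"name": "send_rows", "arguments": {
  "increments": [
    [0,[-0.007,-0.05,0],0],
    [0,[-0.007,-0.05,0],0],
    [0,[-0.007,-0.05,0],0],
    [0,[-0.005,-0.0345,0],0],
    [0,[0,0,0.04],0],
    [0,[0,0,0.04],0],
    [0,[0,0,0],0],
    [0,[0,0,0],0]
  ]
}}

```text
clock: 32.9
tcp_pos: [0.494, 0.2454, 0.166]
tcp_rot: [1.0, -0.0, 0.001, -0.0]
ft_force: [0.5, 0.0, 1.0]
opening: 1.001
grip_force: 0.0
```

Run:
```python
from h import *
print(observe()["tcp_pos"])
c=capture("top"); 
for s,ct,m in comps(mask(c["image"],"blue",170),30):
    print(s,ct,ray(c,*ct,.119))
cv2.imwrite("pics/t6.png",cv2.resize(np.hstack([c["image"][140:235,205:310],capture("scene")["image"][150:245,200:305]]),None,fx=3.5,fy=3.5))
```

```text
[0.49398899 0.24543689 0.16603752]
[453, 68, 8, 7, 44] [456.63636364  71.06818182] [ 0.82530979 -0.42965285]
[499, 69, 8, 8, 45] [502.62222222  72.06666667] [ 0.82555067 -0.53070423]
```

View pics/t6.png

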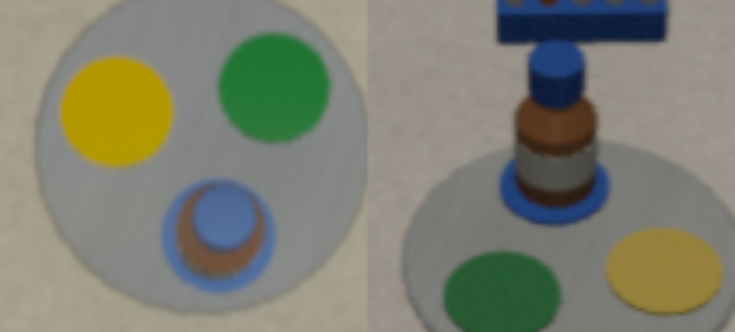

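Blue stands upright and centred on its pad (cap at (225,217) in the left half). Next is green.

Call:
{"name": "send_rows", "arguments": {
  "increments": [
    [0,[0,0,0.04],0],
    [0,[0,0,0.026],0],
    [1,[0,0,0],0],
    [1,[0,0,0],0],
    [1,[0,0,0],0],
    [1,[0,0,0],0],
    [1,[0,0,-0.02],0],
    [1,[0,0,-0.03],0]
  ]
}}

```text
clock: 34.0
tcp_pos: [0.4925, 0.2452, 0.1491]
tcp_rot: [1.0, 0.0, -0.001, 0.0]
ft_force: [1.0, -0.1, -2.6]
opening: 0.435
grip_force: 40.3
```

Call:
{"name": "send_rows", "arguments": {
  "increments": [
    [1,[0,0,-0.03],0],
    [1,[0.009,0.02,-0.03],0],
    [1,[0.016,0.035,0],0],
    [1,[0.018,0.04,0],0],
    [1,[0.018,0.04,0],0],
    [1,[0.018,0.04,0],0],
    [1,[0.018,0.04,0],0],
    [1,[0.018,0.04,0],0]
  ]
}}

```text
clock: 35.0
tcp_pos: [0.6087, -0.0109, 0.2095]
tcp_rot: [1.0, 0.0, 0.0, -0.0]
ft_force: [0.9, -0.2, -1.0]
opening: 0.432
grip_force: 40.3
```

Call:
{"name": "send_rows", "arguments": {
  "increments": [
    [1,[0.016,0.035,0],0],
    [1,[0.009,0.0165,0],0],
    [1,[0,0,0.03],0],
    [1,[0,0,0.03],0],
    [1,[0,0,0.03],0],
    [1,[0,0,0.01],0],
    [1,[0,0,0],0],
    [1,[0,0,0],0]
  ]
}}

```text
clock: 36.0
tcp_pos: [0.634, -0.061, 0.11]
tcp_rot: [1.0, 0.0, 0.001, 0.0]
ft_force: [-0.0, -0.3, -1.8]
opening: 0.43
grip_force: 40.5
```

Call:
{"name": "send_rows", "arguments": {
  "increments": [
    [1,[0,0,0.003],0],
    [1,[0,0,0],0],
    [1,[0,0,0],0]
  ]
}}

```text
clock: 36.38
tcp_pos: [0.6339, -0.0613, 0.1069]
tcp_rot: [1.0, 0.0, 0.001, 0.0]
ft_force: [-0.9, 0.4, 6.3]
opening: 0.433
grip_force: 40.9
```

Call:
{"name": "send_rows", "arguments": {
  "increments": [
    [1,[0,0,0.001],0],
    [1,[0,0,0],0]
  ]
}}

```text
clock: 36.62
tcp_pos: [0.634, -0.0613, 0.1069]
tcp_rot: [1.0, 0.0, 0.001, 0.0]
ft_force: [-2.6, 0.2, 11.1]
opening: 0.431
grip_force: 41.9
```

Call:
{"name": "send_rows", "arguments": {
  "increments": [
    [0.3,[0,0,0],0],
    [0,[0,0,0],0],
    [0,[0,0,0],0],
    [0,[0,0,-0.02],0],
    [0,[0,0,-0.04],0],
    [0,[0,0,-0.05],0],
    [0,[-0.007,-0.04,-0.03],0],
    [0,[-0.009,-0.05,0],0]
  ]
}}

```text
clock: 37.62
tcp_pos: [0.6188, 0.0286, 0.248]
tcp_rot: [1.0, -0.001, 0.003, 0.0]
ft_force: [0.9, -0.2, -1.0]
opening: 0.999
grip_force: 0.0
```

Call:
{"name": "send_rows", "arguments": {
  "increments": [
    [0,[-0.008,-0.05,0],0],
    [0,[-0.008,-0.05,0],0],
    [0,[-0.008,-0.05,0],0],
    [0,[-0.006,-0.04,0],0],
    [0,[-0.006,-0.022,0.04],0],
    [0,[0,0,0.04],0],
    [0,[0,0,0],0],
    [0,[0,0,0],0]
  ]
}}

```text
clock: 38.62
tcp_pos: [0.582, 0.2407, 0.1661]
tcp_rot: [1.0, -0.0, 0.001, -0.0]
ft_force: [0.7, -0.4, 1.2]
opening: 0.998
grip_force: 0.0
```

Call:
{"name": "send_rows", "arguments": {
  "increments": [
    [0,[0,0,0.04],0],
    [0,[0,0,0.026],0],
    [1,[0,0,0],0],
    [1,[0,0,0],0],
    [1,[0,0,0],0],
    [1,[0,0,0],0],
    [1,[0,0,-0.02],0],
    [1,[0,0,-0.03],0]
  ]
}}

```text
clock: 39.62
tcp_pos: [0.5804, 0.2407, 0.1488]
tcp_rot: [1.0, 0.0, -0.001, 0.0]
ft_force: [1.2, -0.7, -0.8]
opening: 0.434
grip_force: 40.3
```

Call:
{"name": "send_rows", "arguments": {
  "increments": [
    [1,[0,0,-0.03],0],
    [1,[0,0,-0.03],0],
    [1,[0.005,0.025,0],0],
    [1,[0.006,0.035,0],0],
    [1,[0.006,0.04,0],0],
    [1,[0.006,0.04,0],0],
    [1,[0.006,0.035,0],0],
    [1,[0.004,0.021,0],0]
  ]
}}

```text
clock: 40.62
tcp_pos: [0.6144, 0.0431, 0.2093]
tcp_rot: [1.0, -0.001, 0.0, 0.0]
ft_force: [0.7, -0.1, -1.4]
opening: 0.432
grip_force: 40.4
```

Call:
{"name": "send_rows", "arguments": {
  "increments": [
    [1,[0,0,0.03],0],
    [1,[0,0,0.03],0],
    [1,[0,0,0.03],0],
    [1,[0,0,0.01],0],
    [1,[0,0,0],0],
    [1,[0,0,0.002],0],
    [1,[0,0,0],0]
  ]
}}

```text
clock: 41.5
tcp_pos: [0.6146, 0.0449, 0.1074]
tcp_rot: [1.0, 0.0, 0.001, 0.0]
ft_force: [0.1, -0.6, -1.2]
opening: 0.434
grip_force: 40.5
```

Call:
{"name": "send_rows", "arguments": {
  "increments": [
    [1,[0,0,0.001],0],
    [1,[0,0,0],0]
  ]
}}

```text
clock: 41.75
tcp_pos: [0.6147, 0.0448, 0.107]
tcp_rot: [1.0, 0.0, 0.001, 0.0]
ft_force: [-1.2, 0.7, 5.3]
opening: 0.434
grip_force: 41.2
```

Call:
{"name": "send_rows", "arguments": {
  "increments": [
    [1,[0,0,0.001],0],
    [1,[0,0,0],0]
  ]
}}

```text
clock: 42.0
tcp_pos: [0.6149, 0.0449, 0.107]
tcp_rot: [1.0, 0.0, 0.001, 0.0]
ft_force: [-4.0, 0.7, 11.7]
opening: 0.435
grip_force: 41.8
```

Contact. I'll release, lift and move aside so I can check.

Call:
{"name": "send_rows", "arguments": {
  "increments": [
    [0.3,[0,0,0],0],
    [0,[0,0,0],0],
    [0,[0,0,0],0],
    [0,[0,0,-0.02],0],
    [0,[0,0,-0.04],0],
    [0,[0,0,-0.05],0],
    [0,[0,-0.04,-0.03],0],
    [0,[-0.02,-0.05,0],0]
  ]
}}

```text
clock: 43.0
tcp_pos: [0.5967, 0.1348, 0.2479]
tcp_rot: [1.0, -0.001, 0.003, -0.0]
ft_force: [0.8, 0.5, -0.5]
opening: 1.0
grip_force: 0.0
```

Call:
{"name": "send_rows", "arguments": {
  "increments": [
    [0,[-0.03,-0.05,0],0],
    [0,[-0.04,-0.05,0],0],
    [0,[-0.04,-0.03,0],0],
    [0,[-0.04,-0.02,0],0],
    [0,[0,0,0],0],
    [0,[0,0,0],0]
  ]
}}

```text
clock: 43.75
tcp_pos: [0.4456, 0.2836, 0.245]
tcp_rot: [1.0, 0.0, 0.0, 0.0]
ft_force: [0.4, 0.2, -0.6]
opening: 0.999
grip_force: 0.0
```

Run:
```python
from h import *
np.set_printoptions(precision=4,suppress=True)
s=observe(); print(s["tcp_pos"],s["ft_force"])
c=capture("top"); im=c["image"]; cs=capture("scene")["image"]
for col,sm in(("blue",100),("yellow",150),("green",100)):
    for s,ct,m in comps(mask(im,col,sm),60):
        if 215<ct[0]<305: print(col,s,ct.round(1),ray(c,*ct,.119))
cv2.imwrite("pics/f.png",np.vstack([cv2.resize(np.hstack([im[140:235,205:310],cs[150:245,200:305]]),None,fx=3.5,fy=3.5)]))
cv2.imwrite("pics/f2.png",cv2.resize(cs[140:265,80:400],None,fx=2.4,fy=2.4))
```

```text
[0.4456 0.2836 0.245 ] [ 0.3844  0.1876 -0.589 ]
blue [261, 193, 16, 18, 224] [268.7 201.3] [ 0.5307 -0.0235]
blue [252, 197, 31, 26, 128] [265.5 214.4] [ 0.5034 -0.0172]
blue [226, 278, 58, 25, 894] [254.4 289.6] [0.3527 0.0027]
yellow [226, 152, 20, 20, 286] [235.9 161.5] [0.613  0.0461]
yellow [222, 161, 32, 27, 284] [239.5 177. ] [0.5803 0.0378]
green [279, 145, 17, 18, 233] [286.7 153.6] [ 0.6324 -0.0599]
green [268, 155, 31, 25, 214] [281.  171.2] [ 0.5945 -0.0482]
```

View pics/f.png

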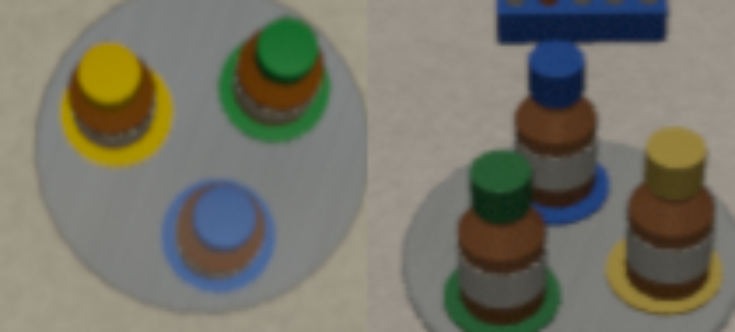

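View pics/f2.png

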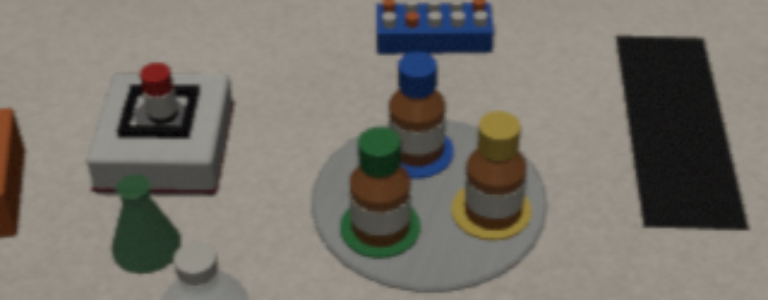

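All three bottles stand upright within about 2 mm of their pad centres. The cartridge is in the collar at (158,95), the flask is in place and the mat is empty.

```bash
python3 -c "
from cell import *
print(close_job())"
```

```text
the job is handed in; nothing more can be done
None
```

The job is handed in at about 44 s on the robot clock: all three bottles went to the mat, then the cartridge into the dock collar, then each bottle back upright within about 2 mm of its pad centre, with the flask untouched; no verdict came back.

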